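# Load the solar modules into their test nests

## Robot

A 6-joint arm with a two-finger parallel gripper is mounted at the origin on the work surface. World frame = base frame: x ahead of the robot, y to its left, z up, the work surface at z = 0. Lengths are in mm, angles in rad, forces in N, time in s.
With the tool pointing down it reaches from about 400 to 825 mm from the base axis. Payload 7 kg.
Tool frame: the origin (TCP) lies at the very end of the fingers, on their centre line; the grasp point (between the pads) lies 19 mm behind it; z points along the fingers, y is the line along which they close (so a half turn about z gives the same grasp; the last joint's range is limited). The gripper opens to 88 mm and grips with 3 to 60 N. Pads are 19 mm wide; open, the fingers measure 130 mm over their backs; the gripper's body (78 mm by 193 mm) begins 47 mm behind the grasp point.
Start: joints at [-0.824, 0.359, 0.012, 0, -1.224, -0.288], TCP at [298.91, -605.184, 226.561] pointing down, gripper open.
Joint ranges: [-3.07, 3.07], [-1.43, 2.12], [-1.02, 1.25], [-3.03, 1.67], [-3.05, -0], [-3.03, 3.03]. Speed limits (rad/s): [2.39, 2.39, 3.01, 3.14, 3.14, 3.14].

## Interface

Orientations are given as a unit quaternion [x, y, z, w].
In Python, from plant import bot gives the robot as it stands. Calls block until the motion is done:
- bot.move_ptp(position, orientation): joint-space move of the TCP to a pose.
- bot.line_to(position, velocity=150, ori=None): straight line of the TCP; ori=None keeps the orientation; velocity is the mean speed in mm/s.
- bot.move_joints(angles): joint-space move.
- bot.move_gripper(opening, force=None): finger opening in mm; force is the grip in N (None keeps the last); returns when the fingers have stopped.
- bot.pause(seconds).
- bot.solve_ik(position, orientation): joint angles nearest the present ones, or None.
- bot.read_state(): the state.
- bot.camera(name): name is "scene" or "top"; returns the picture (420x560x3 uint8, red, green, blue); there is no depth.
- bot.get_calibration(name): a dict with "fx", "fy", "cx", "cy" (pixels), "view" (4x4, takes a point from world to camera coordinates). Camera axes: x right, y up, looking along -z (the intrinsics and any distortion apply to the point x, -y, -z); pixel columns grow to the right and rows downward; lengths in mm; the calibration is good to about 2 mm. A picture is of the moment at which its call begins. get_calibration takes no time and is no camera call.
A pose or a line that the arm cannot do raises bot.Unreachable and nothing moves.
- bot.close_job(): hands the job in; it is judged then, once.
The state is a dict: "t": time; "joint_pos": joint angles; "qvel": joint speeds; "tau": joint torques, N m; "tcp_pos": TCP position; "eef_rot": TCP orientation; "contact_force": force on the tool from outside, world axes, zero at the start; "moment": the same for the moment, N m; "width": finger opening in mm; "finger_force": force on a finger pad.
Only numpy, scipy, OpenCV 4.12 (cv2) and the standard library are available. Lean on these libraries where they do the work, as an engineer would, in place of code of your own. Each camera call takes 0.05 s, during which the arm holds its last target. There are 200 camera calls.

## Task

Load the test bench: put each of the four small solar modules into the nest whose recess matches its shape (strip, broad rectangle, square, round), still face down with its terminal box up, lying flat on the white floor inside the rim. Set each one down gently, do not drop it, and leave the roll of tape and the jar where they stand.

Things in the scene. Friction and masses are not known exactly. Their poses are not given: they have to be found in the camera images.
- module_strip: Solar module, narrow strip, 84 x 28 mm. Loose, 50 g, lying face down: green back with two copper pads. Plate 5 mm thick; at the centre of its back a black terminal box, 30 mm along the module's x, 20 mm along y, 20 mm tall (top 25 mm above the underside), to grip across its 20 mm width. Origin: centre of the underside; z up; x along the 84 mm length.
- module_oblong: Solar module, broad rectangle, 72 x 40 mm. Loose, 50 g, lying face down: green back with two copper pads. Plate 5 mm thick; at the centre of its back a black terminal box, 30 mm along the module's x, 20 mm along y, 20 mm tall (top 25 mm above the underside), to grip across its 20 mm width. Origin: centre of the underside; z up; x along the 72 mm length.
- module_square: Solar module, square, 52 x 52 mm. Loose, 50 g, lying face down: green back with two copper pads. Plate 5 mm thick; at the centre of its back a black terminal box, 30 mm along the module's x, 20 mm along y, 20 mm tall (top 25 mm above the underside), to grip across its 20 mm width. Origin: centre of the underside; z up; x and y along its sides.
- module_round: Solar module, round disc, 52 mm diameter. Loose, 50 g, lying face down: green back with two copper pads. Plate 5 mm thick; at the centre of its back a black terminal box, 30 mm along the module's x, 20 mm along y, 20 mm tall (top 25 mm above the underside), to grip across its 20 mm width. Origin: centre of the underside; z up; x along the terminal box.
- nest_strip: Test nest with a narrow rectangular recess 100 x 44 mm (112 x 56 mm outside), for the strip module. Fixed to the bench: black rim 6 mm wide, top 9 mm above the bench; white floor 4 mm above the bench (the recess is 5 mm deep). Origin: centre of the nest at bench level; z up; x along the 100 mm length.
- nest_oblong: Test nest with a broad rectangular recess 88 x 56 mm (100 x 68 mm outside), for the 72 x 40 mm module. Fixed to the bench: black rim 6 mm wide, top 9 mm above the bench; white floor 4 mm above the bench (the recess is 5 mm deep). Origin: centre of the nest at bench level; z up; x along the 88 mm length.
- nest_square: Test nest with a square recess 68 x 68 mm (80 x 80 mm outside), for the square module. Fixed to the bench: black rim 6 mm wide, top 9 mm above the bench; white floor 4 mm above the bench (the recess is 5 mm deep). Origin: centre of the nest at bench level; z up; x and y along its sides.
- nest_round: Test nest with a round recess 68 mm in diameter (80 mm outside), for the round module. Fixed to the bench: black rim 6 mm wide, top 9 mm above the bench; white floor 4 mm above the bench (the recess is 5 mm deep). Origin: centre of the nest at bench level; z up; its yaw does not matter.
- tape_roll: Bystander: roll of tan tape lying flat among the work, 50 mm outside and 32 mm inside diameter, 19 mm high, loose. Origin: centre of its underside.
- flux_jar: Bystander: small closed amber jar with black cap standing among the work, 42 mm diameter, 45 mm high, loose. Origin: centre of its underside.
There are look-alikes about, which are no part of the job. Leave any blue or brown look-alike of the nest_strip alone.

How it is judged (in metres and radians):
At the end, for the whole second after the job is handed in: Each of the four modules is in its own matching nest: centre within 12 mm of the nest's centre, plate flat on the nest floor (underside origin 1.5 to 6.5 mm above the nest's origin, where the floor is at 4 mm), terminal box up (tilt under 0.06 rad), at rest (under 0.01 m/s) (horizontal distance between module_strip and nest_strip below 0.012 m and z of module_strip in the frame of nest_strip between 0.0015 and 0.0065 m and angle between each of module_strip, module_oblong, module_square, module_round's own z axis and vertical below 0.06 rad and linear speed of each of module_strip, module_oblong, module_square, module_round below 0.01 m/s and horizontal distance between module_oblong and nest_oblong below 0.012 m and z of module_oblong in the frame of nest_oblong between 0.0015 and 0.0065 m and horizontal distance between module_square and nest_square below 0.012 m and z of module_square in the frame of nest_square between 0.0015 and 0.0065 m and horizontal distance between module_round and nest_round below 0.012 m and z of module_round in the frame of nest_round between 0.0015 and 0.0065 m); the robot touches nothing.
It fails at once if a module is dropped or slammed down (faster than 0.6 m/s within 40 mm of the bench) ((linear speed of module_strip above 0.6 m/s and height (world z) of module_strip below 0.04 m) or (linear speed of module_oblong above 0.6 m/s and height (world z) of module_oblong below 0.04 m) or (linear speed of module_square above 0.6 m/s and height (world z) of module_square below 0.04 m) or (linear speed of module_round above 0.6 m/s and height (world z) of module_round below 0.04 m)).
It fails at once if the tape roll is disturbed (moved more than 25 mm) (distance of tape_roll from where it was at the start of the episode above 0.025 m).
It fails at once if the jar is disturbed (moved more than 25 mm) (distance of flux_jar from where it was at the start of the episode above 0.025 m).
It also fails if it takes over 99 s, if anything falls off the work surface, if the arm or the gripper's body presses on something with over 40 N, if the wrist force passes 120 N, or if a joint passes its speed limit or range.

## Working session

There is one attempt and no reset: what is moved stays moved. The work goes in short steps, each a Python script; the robot and the scene stay as the last script left them, time stands still between calls to the robot, and variables do not carry over. Pictures are saved under pics/ and viewed, at most 14 in all, crops included, and the job is handed in when it is done.

```bash
mkdir -p pics; python3 - <<'E'
from plant import bot
import cv2
for n in("scene","top"):
    cv2.imwrite(f"pics/{n}0.png",cv2.cvtColor(bot.camera(n),cv2.COLOR_RGB2BGR)); print(bot.get_calibration(n))
s=bot.read_state();print(s["t"],s["eef_rot"],s["width"])
E
```

```text
{'fx': 388.46814041580626, 'fy': 388.46814041580626, 'cx': 276.4321150490114, 'cy': 202.88377391994442, 'view': array([[ 4.57930759e-01,  8.88974829e-01,  4.81390958e-03,
        -2.13974902e+02],
       [-4.72084051e-01,  2.38585455e-01,  8.48654010e-01,
         1.84770249e+02],
       [ 7.53283525e-01, -3.90897345e-01,  5.28926457e-01,
        -1.44483402e+03],
       [ 0.00000000e+00,  0.00000000e+00,  0.00000000e+00,
         1.00000000e+00]])}
{'fx': 436.2456527119497, 'fy': 436.2456527119497, 'cx': 275.38663912849455, 'cy': 205.6938266578722, 'view': array([[-1.79231063e-02, -9.99628307e-01,  2.05428666e-02,
        -1.05546820e+01],
       [ 9.96550019e-01, -1.61951252e-02,  8.13988823e-02,
        -4.32449883e+02],
       [-8.10359327e-02,  2.19309149e-02,  9.96469875e-01,
        -9.96567966e+02],
       [ 0.00000000e+00,  0.00000000e+00,  0.00000000e+00,
         1.00000000e+00]])}
0.1 [-2.27348798e-01  9.73813098e-01  7.16281388e-04 -2.47290423e-04] 87.7446633783117
```

View pics/scene0.png

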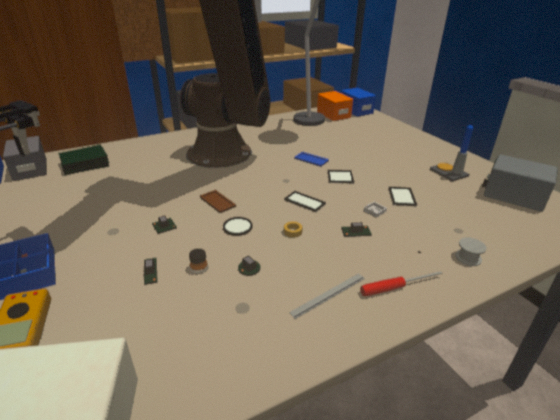

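View pics/top0.png

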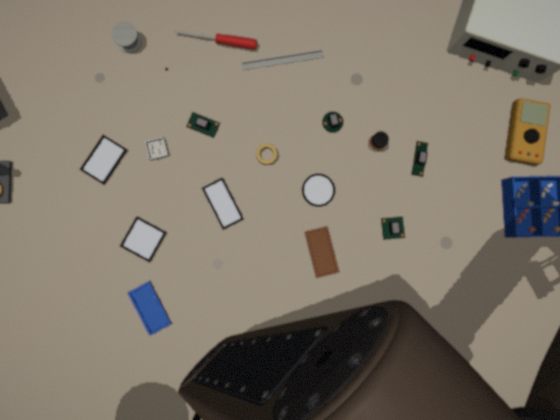

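The top view shows these positions (column, row):

| Item | Modules | Nests |
|---|---|---|
| oblong | (203,125) | (104,160) |
| round | (333,121) | (318,190) |
| strip | (420,158) | (223,203) |
| square | (394,228) | (143,240) |

The tape is at (267,154) and the jar at (380,140). The blue and brown plates are look-alikes. I'll segment the modules and nests and check them in enlarged crops.

```bash
cat > h.py <<'E'
import numpy as np, cv2
from plant import bot
MOD=dict(oblong=(203,125),round=(333,121),strip=(420,158),square=(394,228))
NEST=dict(oblong=(104,160),round=(318,190),strip=(223,203),square=(143,240))
def unproj(uv,z,cam="top"):
    c=bot.get_calibration(cam);V=c["view"]
    d=V[:3,:3].T@np.array([(uv[0]-c["cx"])/c["fx"],-(uv[1]-c["cy"])/c["fy"],-1])
    o=-V[:3,:3].T@V[:3,3]
    return o+d*(z-o[2])/d[2]
def blob(mask,uv,z,r=32):
    """rectangle of the largest blob near uv, in world mm at height z"""
    m=np.zeros_like(mask);u,v=uv;m[v-r:v+r,u-r:u+r]=mask[v-r:v+r,u-r:u+r]
    cs,_=cv2.findContours(m,cv2.RETR_EXTERNAL,cv2.CHAIN_APPROX_NONE)
    c=max(cs,key=cv2.contourArea)[:,0]
    w=np.array([unproj(p,z)[:2] for p in c],np.float32)
    (x,y),(a,b),t=cv2.minAreaRect(w)
    if a<b:a,b,t=b,a,t+90
    return c,np.array([x,y]),(a+2.3,b+2.3),(t+90)%180-90
E
cat > m.py <<'E'
from h import *
im=cv2.imread("pics/top0.png");g=cv2.GaussianBlur(im,(3,3),0).astype(int)
val=g.max(2)
print(im[80,300],im[190,318],im[125,190],im[158,420],im[228,394])
S=4;tiles=[]
for D,mask,z in((MOD,(g[:,:,2]<75)*1,5),(NEST,((val-g.min(2)<30)&(val>140))*1,4)):
    row=[]
    for k,uv in D.items():
        c,xy,ab,t=blob(mask.astype(np.uint8),uv,z,24 if D is MOD else 32)
        print(k,xy.round(1),np.round(ab,1),round(t,1),"px",c.mean(0).round(1))
        u,v=uv;big=cv2.resize(im[v-25:v+25,u-25:u+25],None,fx=S,fy=S,interpolation=cv2.INTER_CUBIC)
        big=cv2.convertScaleAbs(big,alpha=1.6,beta=10) if D is MOD else big
        for p in c: cv2.circle(big,tuple(int((q-o+25+.5)*S) for q,o in zip(p,uv)),1,(0,0,255),-1)
        row.append(big)
    tiles.append(np.hstack(row))
cv2.imwrite("pics/crop1.png",np.vstack(tiles))
E
python3 m.py
```

```text
[126 142 153] [184 182 180] [ 57  78 109] [82 83 87] [106 108 111]
oblong [629.9 151.4] [71.2 38.9] 66.3 px [202.9 124.7]
round [ 633.7 -158.9] [48.8 48. ] -0.7 px [332.2 121.7]
strip [ 541.  -364.9] [82.2 28.5] -11.2 px [419.  158.4]
square [ 376.9 -293.6] [51.4 49.8] -85.8 px [392.5 227.8]
oblong [549.5 385.5] [156.  150.5] 0.5 px [103.5 159.5]
round [ 470.7 -119.3] [153.2 152.7] 89.0 px [317.5 189.5]
strip [443.2 106.4] [151.4 151. ] -0.8 px [222.5 202.5]
square [359.7 292.8] [151.4 148.7] 89.1 px [142.5 239.5]
```

View pics/crop1.png

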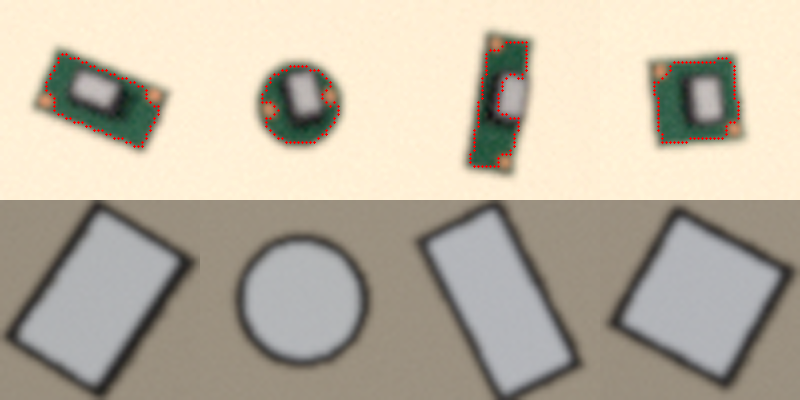

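The module outlines measure correctly: 71x39, 49x48, 82x28 and 51x50 mm. The nest mask took in the bench, so I'll separate the floors by colour and measure the box tops too.

```bash
cat > m2.py <<'E'
from h import *
im=cv2.imread("pics/top0.png");g=im.astype(int)
S=4;tiles=[]
sat=g[:,:,2]-g[:,:,0]
for D,mask,z in((MOD,((g[:,:,2]-g[:,:,1]>-4)&(sat<14)&(g.max(2)>62)),25),(NEST,((sat<8)&(g.max(2)>125)),4)):
    row=[]
    for k,uv in D.items():
        c,xy,ab,t=blob(mask.astype(np.uint8),uv,z,12 if D is MOD else 30)
        print(k,xy.round(1),np.round(ab,1),round(t,1),"px",c.mean(0).round(1))
        u,v=uv;big=cv2.resize(im[v-25:v+25,u-25:u+25],None,fx=S,fy=S,interpolation=cv2.INTER_CUBIC)
        big=cv2.convertScaleAbs(big,alpha=1.6,beta=10) if D is MOD else big
        for p in c: cv2.circle(big,tuple(int((q-o+25+.5)*S) for q,o in zip(p,uv)),1,(0,0,255),-1)
        row.append(big)
    tiles.append(np.hstack(row))
cv2.imwrite("pics/crop2.png",np.vstack(tiles))
E
python3 m2.py
```

```text
oblong [631.1 152.3] [27.4 18.2] 62.3 px [201.2 121.8]
round [ 634.6 -158.8] [26.5 18.1] 16.6 px [333.8 118.8]
strip [ 542.8 -365.9] [29.  17.8] -11.9 px [422.9 156.3]
square [ 377.7 -294.6] [25.4 18.6] -1.0 px [395.3 227.2]
oblong [550.1 386.1] [91.3 57.1] -32.7 px [103.1 159.1]
round [ 469.7 -120.5] [69.3 68.3] 43.8 px [318.1 189.7]
strip [441.6 106.5] [102.9  47.3] 26.0 px [222.3 203.2]
square [361. 292.] [71.2 70.4] -29.4 px [142.7 238.6]
```

View pics/crop2.png

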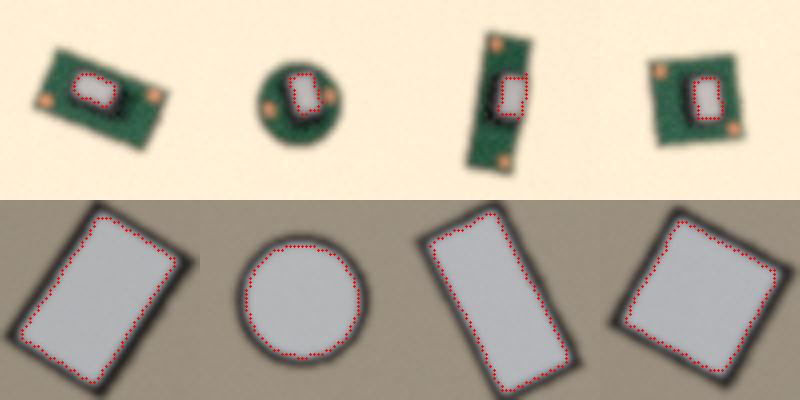

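The box tops and plate outlines agree within 2 mm, and the nest floors match their given sizes. I'll load the strip first.

```bash
cat > p.py <<'E'
from h import *
from scipy.spatial.transform import Rotation as R
M=dict(oblong=(630.5,151.9,66.),round=(634.2,-158.9,16.6),strip=(541.9,-365.4,-11.4),square=(377.3,-294.1,4.2))
N=dict(oblong=(550.1,386.1,-32.7),round=(469.7,-120.5,16.6),strip=(441.6,106.5,26.),square=(361.,292.,-29.4))
Z=140;H=8
def q(yaw): return (R.from_euler("z",yaw,degrees=True)*R.from_euler("x",np.pi)).as_quat()
def best(pick,place,sym):
    o=[]
    for a in(0,180):
        for d in range(0,360,sym):
            ja=bot.solve_ik([*pick[:2],Z],q(pick[2]+a)); jb=bot.solve_ik([*place[:2],Z],q(place[2]+d))
            if ja is None or jb is None: continue
            if bot.solve_ik([*pick[:2],H],q(pick[2]+a)) is None: continue
            o.append((abs(np.asarray(ja)[5])+abs(np.asarray(jb)[5]),pick[2]+a,place[2]+d))
    return min(o)[1:]
def load(k):
    a,b=best(M[k],N[k],dict(square=90,round=30).get(k,180))
    (x,y,_),(u,v,_)=M[k],N[k]
    bot.move_gripper(44)
    bot.move_ptp([x,y,Z],q(a)); bot.line_to([x,y,40],200); bot.line_to([x,y,H],60)
    bot.move_gripper(10,25); print(k,"grip",bot.read_state()["width"])
    bot.line_to([x,y,40],80); bot.line_to([x,y,Z],200)
    bot.move_ptp([u,v,Z],q(b)); w=bot.read_state()["width"]
    bot.line_to([u,v,30],150); bot.line_to([u,v,H+4.4],30)
    s=bot.read_state();print("at nest",w,s["width"],s["tcp_pos"],s["contact_force"])
    bot.move_gripper(36); bot.line_to([u,v,40],80); bot.line_to([u,v,Z],200)
    print("t",bot.read_state()["t"])
E
python3 - <<'E'
from p import *
load("strip")
cv2.imwrite("pics/s1.png",cv2.cvtColor(bot.camera("scene"),cv2.COLOR_RGB2BGR)[120:280,80:480].repeat(2,0).repeat(2,1))
E
```

```text
strip grip 19.550936434641038
at nest 19.47139319193596 19.7673536209502 [441.33775779 106.32969484  12.19337629] [-1.11507273 -0.40251298  0.34845139]
t 11.0917
```

View pics/s1.png

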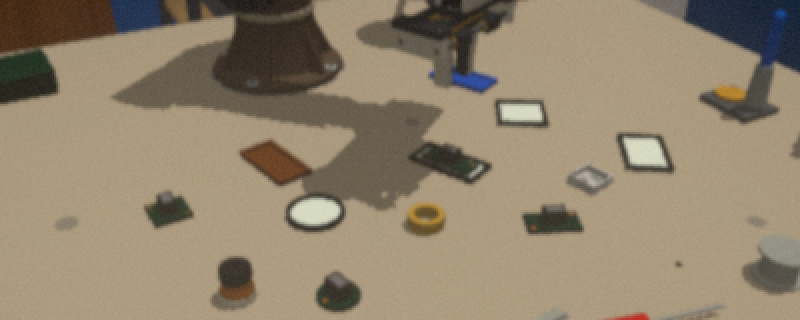

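The strip lies in its nest at crop pixel (450,160), and nothing else moved. Next are the other three.

```bash
python3 - <<'E'
from p import *
for k in("round","oblong","square"): load(k)
bot.move_ptp([300,-600,220],q(-60))
cv2.imwrite("pics/s2.png",cv2.cvtColor(bot.camera("scene"),cv2.COLOR_RGB2BGR)[120:280,180:460].repeat(2,0).repeat(2,1))
im=cv2.cvtColor(bot.camera("top"),cv2.COLOR_RGB2BGR)
cv2.imwrite("pics/top2.png",cv2.convertScaleAbs(cv2.resize(im[110:290,70:430],None,fx=2.2,fy=2.2,interpolation=cv2.INTER_CUBIC),alpha=1.3))
print(bot.read_state()["t"])
E
```

```text
round grip 20.157045574328883
at nest 20.176760189422286 19.83071343572804 [ 469.39341949 -120.56431571   12.20533985] [-0.40139896  0.44085562  0.4514751 ]
t 21.5417
oblong grip 19.761611687159213
at nest 19.97376546728709 19.826526589635247 [549.87453506 385.91870836  12.23814901] [-0.61412475 -1.09873196  1.29203082]
t 30.5417
square grip 19.504334288452526
at nest 19.78648025574027 19.69928218484094 [360.81657109 291.68759727  12.20833403] [-0.49907983 -0.47155454  0.74124337]
t 41.9417
45.1833
```

View pics/s2.png

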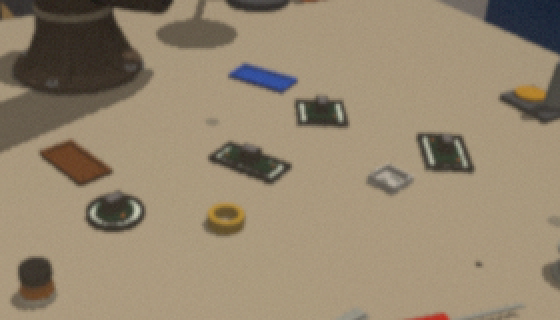

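View pics/top2.png

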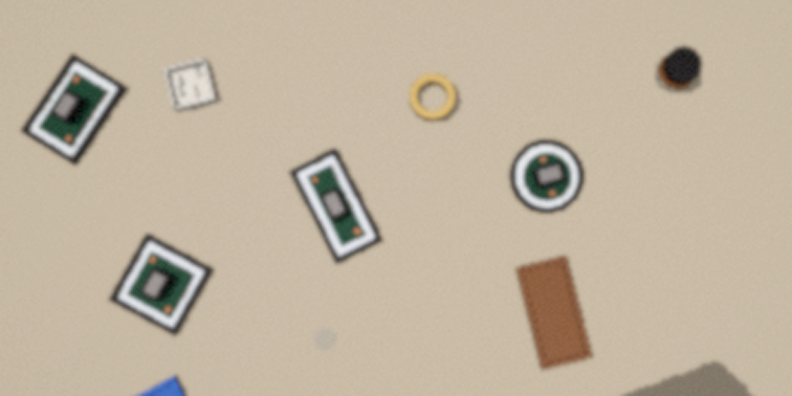

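All four modules sit centred in their nests with an even white margin around each: oblong (74,108), strip (335,205), square (162,284), round (547,175). The tape and jar haven't moved, and the arm is clear.

```bash
python3 -c "
from plant import bot
print(bot.close_job())"
```

```text
the job is handed in; nothing more can be done
None
```

The job is handed in at about 45 s on the robot's clock: the final pictures show all four modules centred in their matching nests, box up, with the tape roll and jar where they stood; the hand-in call returned no verdict.

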